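# Stand up the filter and set the inspection lamp's boom

### The arm

A 7-joint arm with a two-finger parallel gripper is mounted at the origin on the work surface. World frame = base frame: x ahead of the robot, y to its left, z up, the work surface at z = 0. Lengths are in m, angles in rad, forces in N, time in s.
With the tool pointing down it reaches from about 0.35 to 0.9 m from the base axis. Payload 19.9 kg.
Tool frame: the origin (TCP) lies between the finger pads; the fingertips stand 22 mm ahead of it and the grasp point (between the pads) lies 3 mm ahead of it (tcp_to_tips is the distance from the TCP to the fingertips, in m); z points along the fingers, y is the line along which they close (so a half turn about z gives the same grasp; the last joint's range is limited). The gripper opens to 85 mm and grips with 20 to 120 N. Pads are 22 mm wide; open, the fingers measure 114 mm over their backs; the gripper's body (76 mm by 85 mm) begins 54 mm behind the grasp point. The pads swing forward as they close: fully open they stand 13 mm farther back than shut.
Start: joints at [-1.238, 0.417, -0.01, 1.614, 0.005, 1.111, -0.053], TCP at [0.228, 0.582, 0.253] pointing down, gripper open.
Joint ranges: [-2.81, 2.81], [-0.39, 2.02], [-1.27, 1.25], [0.06, 2.57], [-1.19, 4.33], [0.19, 2], [-2.82, 2.82]. Speed limits (rad/s): [1.89, 1.89, 2.39, 2.39, 3.01, 3.01, 3.01].

### API

Orientations are given as a unit quaternion [w, x, y, z].
In Python, from rig import observe, read_camera, camera_model, close_job, tcp_to_tips gives the robot as it stands. The module is installed in compiled form; this text tells all that it offers.
- The arm moves only by the tool arm_command, never from a script. Its arguments are lists of equal length, an entry for each row: "dp": the shift along the tool's x, y, z in mm, a list of three; "rotation": the turn, a rotation vector about the tool's x, y, z in degrees, a list of three; "claw": the gripper command: -1 is shut, 1 is fully open, values between are in proportion. In form: {"dp": [[tx, ty, tz], ...], "rotation": [[rx, ry, rz], ...], "claw": [claw, ...]}. A call has exactly 10 rows; each row shifts and turns the commanded pose from where the row before left it, along the tool's axes as they then stand; what a row does not reach is not made up. A row lasts 1/10 s, in which the tool goes at most 50 mm and 8.59 degrees, less where a joint would pass 70% of its speed; a pose out of reach is approached as far as the arm can. A call is refused whole if a number of a shift passes 50 or a number of a turn 8.59, either way. A call with a gripper value outside its range is refused whole. The fingers move at their own pace and stop on an object; "grip_force" is the grip in N (left out, the last holds). Time passes only in rows, so rows that do not move let the fingers close, or fill a call up. It gives the time, the measured TCP pose, the force, the opening and the grip force at its end, in the units of the state.
- observe(): the state, without advancing time (a new reading comes with each control period).
- read_camera(name): name is "side" or "top" or "wrist"; returns the picture (480x640x3 uint8, blue, green, red); there is no depth.
- camera_model(name): a dict with "K" (3x3 intrinsics, pixels), "R" (3x3) and "t" (3): a world point X has camera coordinates R X + t. Camera axes: x right, y down, z forward; pixel columns grow to the right and rows downward; lengths in m; the calibration is good to about 2 mm. A picture is of the moment at which its call begins: read the wrist's pose just before it. camera_model takes no time and is no camera call; for the wrist camera it gives the pose at the moment of the call.
- close_job(): hands the job in; it is judged then, once.
The state is a dict: "t": time; "q": joint angles; "joint_vel": joint speeds; "joint_efforts": joint torques, N m; "eef_pos": TCP position; "orientation": TCP orientation; "force": force on the tool from outside, world axes, zero at the start; "moment": the same for the moment, N m; "finger_gap": opening from 0.0 (shut) to 1.0 (fully open); "gripper_force": force on a finger pad.
Only numpy, scipy, OpenCV 4.12 (cv2) and the standard library are available. Lean on these libraries where they do the work, as an engineer would, in place of code of your own. Each camera call takes 0.05 s, during which the arm holds its last target. There are 200 camera calls.

### The job

Get this filter ready for a look under the lamp. Stand the fallen white filter upright on the mat, domed end up, and let go of it; then slide the lamp's boom sleeve up the rod until the top of its lock collar is level with the black band and, holding it there so it cannot slip back, squeeze the cam lever fully shut. Finish still gripping the sleeve across its shut lock (do not let go at the end), do not let the lever shut anywhere but at the band, and leave the other things on the bench where they are.

Things in the scene. Friction and masses are not known exactly. Their poses are not given: they have to be found in the camera images.
- mat: black rubber inspection mat, 200 x 200 x 5 mm, fixed flat on the bench; origin: centre of its underside, so its top is 5 mm above the origin
- filter: white spin-on filter canister, 54 mm diameter, 96 mm long, about 0.3 kg, fallen on its side on the mat and free to roll. Origin: centre of its flat open end (the end with the black gasket, on which it stands); z runs along the can to the domed end (z up = standing properly). Straight wall from z 3 to 80 mm, then the dome narrows
- stand: boom lamp stand, fixed: round base, post 25 mm thick, and a 16 mm steel boom rod that dips 22 degrees (0.384 rad) as it leaves the tilt clutch on top of the post. Origin: centre of the base's underside; the post is on its z axis, the clutch at z 340 mm, and the rod runs from it towards +x and down; a counterweight is on the -x side. All of it is below z 440 mm
- sleeve: outer boom section: 23 mm tube, black lock collar on its upper end, lamp head 160 mm below, 0.45 kg in all. Slides on the rod (travel 125 mm), cannot turn. Lock open, gravity runs it to the bottom stop, where it starts. Origin: on the rod axis at the collar's upper end face; x down along the rod, y level across it, z square to both, upward. Collar: x 0 to 34, y and z -14 to 14 mm
- lever_tip (a point): middle of the cam lever's free end. The lever, an aluminium plate 24 mm wide (along the rod) and 5 thick, is on the collar's +y side, on a pin parallel to the rod at sleeve x 17, y 16.5, z -10 mm; the tip is 36 mm from the pin. Shut: tip at sleeve x 17, y 16.5, z 26, outer face at y 20. Open it leans outward (+y), its outer face reaching y 37 mm at 0.5 rad
- lever (a joint): cam lever angle, rad: 0 shut, 0.5 fully open. Rubs a little (4 to 8 N at the tip moves it), stays where left. Below 0.28 its cam bears on the rod (up to 18 N at the tip to shut it); shut, it locks the sleeve. Shut it by squeezing tip and collar together, one finger on the collar's plain -y side, one on the lever; a light squeeze with the lever still above 0.3 already carries the sleeve along the rod (2 N)
- band_edge (a point): the length mark: lower edge of a black band 8 mm wide stuck round the boom rod above the collar; the point is on the rod's axis. At the mark the collar's upper end face (sleeve origin) is level with it. The band does not stop the collar
- pad_carton: bystander: closed white carton with a printed band, 70 x 130 x 45 mm, flat on the bench; origin: centre of its underside
- bulb_carton: bystander: small upright white carton 45 x 45 x 80 mm; origin: centre of its underside
- big_filter: bystander: a larger dark spin-on filter, diameter 76, height 85 mm, standing; origin: centre of its underside
- spray_can: bystander: plain aluminium spray can, diameter 52, height 170 mm, standing; origin: centre of its underside
- wrench: bystander: wrench lying flat
- screwdriver: bystander: screwdriver lying flat
- bolt_tray: bystander: steel tray 110 x 140 x 35 mm, open, empty; origin: centre of its underside
Not all that is in view belongs to the job. What is shaped like the filter but green or purple is not meant.

How it is judged:
By the outcome, as a careful person would: the job done as asked, in the order asked, and still so for the second after the job is handed in, while the arm keeps its last pose, push and grip.
It also fails if it takes over 64 s, if anything falls off the work surface, if the arm or the gripper's body presses on something with over 40 N, if the wrist force passes 120 N, or if a joint passes its speed limit or range.

## Working session

There is one attempt and no reset: what is moved stays moved. The work goes in short steps, Python scripts to look and compute and a tool call to move; the robot and the scene stay as the last step left them, time stands still between calls to the robot, and variables do not carry over. Pictures are saved under pics/ and viewed, at most 10 in all, crops included, and the job is handed in when it is done.

Besides the shell and the picture viewer there is one more tool, called after "Request:" as a command line: name --argument value ..., lists and objects as JSON in quotes. arm_command: Moves the arm, as the interface text tells. Its arguments: {"type":"object","properties":{"dp":{"type":"array","items":{"type":"array","items":{"type":"number"}}},"rotation":{"type":"array","items":{"type":"array","items":{"type":"number"}}},"claw":{"type":"array","items":{"type":"number"}},"grip_force":{"type":"number"}},"required":["dp","rotation","claw"]}

```bash
mkdir -p pics; python3 - <<'E'
from rig import *
import cv2,numpy as np
s=observe();print(s['t'],s['eef_pos'],s['orientation'],tcp_to_tips)
for n in('side','top'):
    im=read_camera(n);cv2.imwrite(f'pics/{n}0.png',im)
    m=camera_model(n);print(n,np.round(m['K'],1).tolist(),np.round(m['R'],3).tolist(),np.round(m['t'],3).tolist(), np.round(-m['R'].T@m['t'],3))
E
```

```text
0.0 [0.2280793  0.58155383 0.25264318] [-8.80961077e-05  1.85774672e-01  9.82592178e-01 -6.12886603e-04] 0.022
side [[456.9, 0.0, 323.1], [0.0, 456.9, 241.1], [0.0, 0.0, 1.0]] [[0.925, -0.381, -0.02], [-0.283, -0.651, -0.704], [0.255, 0.657, -0.71]] [-0.51, 0.274, 1.128] [ 0.262 -0.756  0.984]
top [[531.1, 0.0, 305.2], [0.0, 531.1, 241.4], [0.0, 0.0, 1.0]] [[-0.023, -1.0, 0.007], [-0.989, 0.021, -0.143], [0.143, -0.01, -0.99]] [0.004, 0.54, 1.513] [0.319 0.008 1.575]
```

View pics/side0.png

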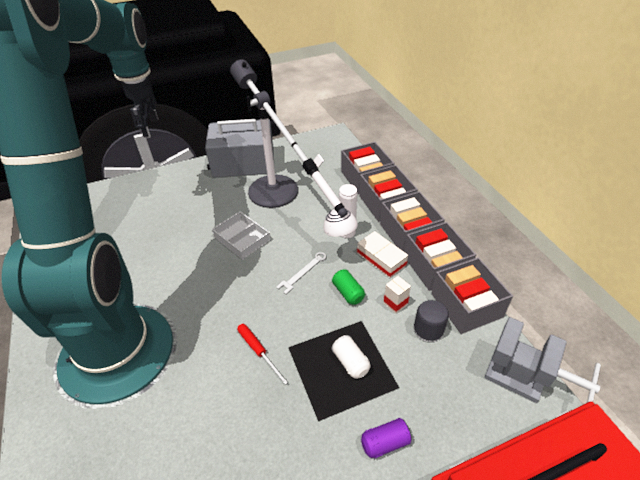

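View pics/top0.png

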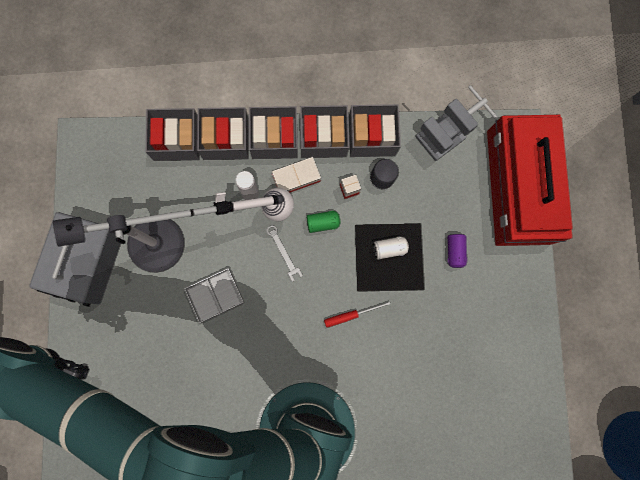

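The white filter lies at top (391,248), side (351,356), on the mat. Possible confusions: green can, top (323,221); purple can, (457,250); spray can, (245,180); white carton, (349,186). By the description I choose the white one on the mat. The collar is at top (223,208), side (312,168), and the band looks to be near top (192,213). I'll check this in one close montage.

```bash
python3 - <<'E'
import cv2,numpy as np
s=cv2.imread('pics/side0.png');t=cv2.imread('pics/top0.png')
def c(im,x,y,w,h,W,H):return cv2.resize(im[y:y+h,x:x+w],(W,H),interpolation=cv2.INTER_CUBIC)
a=np.hstack([c(t,360,225,64,48,400,300),c(s,320,325,64,48,400,300)])
b=np.hstack([c(t,170,180,80,60,400,300),c(s,270,120,80,60,400,300)])
cv2.imwrite('pics/m1.png',np.vstack([a,b]))
E
```

```text
(no output)
```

View pics/m1.png

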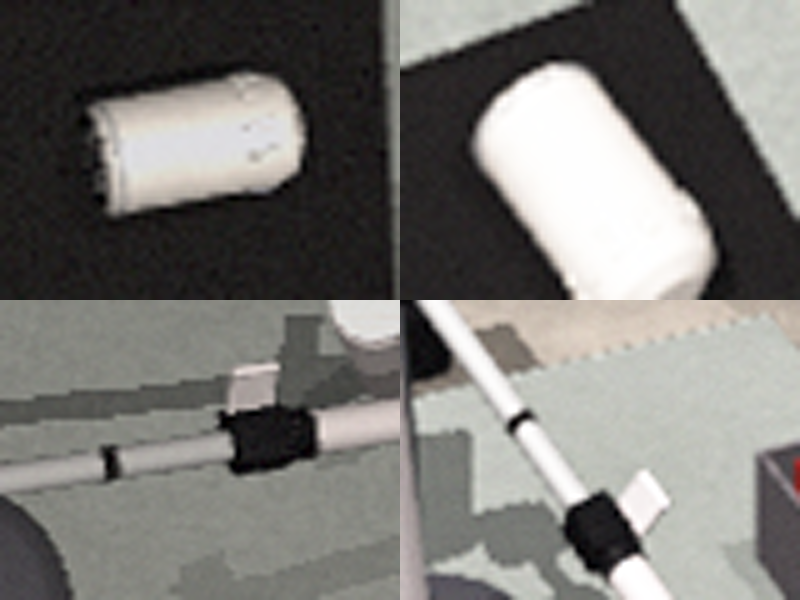

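Checked: the white can (top-left crop) has its dome end at right, about px (409,247), and its gasket end at left, about (376,251). The band's lower edge is at top (193.8,212), side (295,146). The collar's upper end is at top (216,208), side (307,162). The lever leans outward, away from the robot.

```bash
cat > h.py <<'E'
from rig import *
import cv2,numpy as np
def P(n):
    m=camera_model(n);return m['K']@np.c_[m['R'],m['t']]
def tri(a,b,na='top',nb='side'):
    X=cv2.triangulatePoints(P(na),P(nb),np.array(a,float),np.array(b,float))[:,0];return X[:3]/X[3]
def onz(n,p,z):
    m=camera_model(n);d=m['R'].T@np.linalg.solve(m['K'],[p[0],p[1],1]);c=-m['R'].T@m['t'];return c+d*(z-c[2])/d[2]
def px(n,X):
    v=P(n)@np.r_[X,1];return v[:2]/v[2]
E
python3 - <<'E'
from h import *
np.set_printoptions(precision=4,suppress=True)
b=tri((193.8,212),(295,146));c=tri((216,208.2),(306.6,162))
print('band',b,px('side',b),px('top',b));print('collar',c,px('side',c),px('top',c))
d=c-b;print(d,np.linalg.norm(d),np.degrees(np.arctan2(-d[2],np.hypot(*d[:2]))),np.degrees(np.arctan2(d[1],d[0])))
print('base',onz('top',(156,244.5),.02),onz('side',(273,190),.01))
f=onz('top',(376,250.6),.032);g=onz('top',(408.8,247.1),.032);print('filter',f,g,np.linalg.norm(f-g))
print('mat',[onz('top',p,.005) for p in((355,225),(422,223),(424,290),(357,291))])
print('collar end top',tri((234,205),(319,179)))
E
```

```text
band [0.5856 0.27   0.2762] [295.1197 145.9678] [193.7823 212.1   ]
collar [0.5991 0.2187 0.2524] [306.7375 161.9627] [215.9792 208.3113]
[ 0.0135 -0.0513 -0.0238] 0.058159134790223485 24.19580119305547 -75.25432100426993
base [0.5433 0.4322 0.02  ] [0.5485 0.4374 0.01  ]
filter [ 0.5096 -0.2147  0.032 ] [ 0.5179 -0.3114  0.032 ] 0.09710419500258764
mat [array([ 0.5917, -0.1587,  0.005 ]), array([ 0.5936, -0.3604,  0.005 ]), array([ 0.3928, -0.3555,  0.005 ]), array([ 0.3942, -0.1575,  0.005 ])]
collar end top [0.6156 0.177  0.2179]
```

Request:
arm_command --dp '[[-28,-34,2],[-28,-34,2],[-28,-34,2],[-28,-34,2],[-28,-34,2],[-28,-34,2],[-28,-34,2],[-28,-34,2],[-28,-34,2],[-28,-34,2]]' --rotation '[[0,0,0],[0,0,0],[0,0,0],[0,0,0],[0,0,0],[0,0,0],[0,0,0],[0,0,0],[0,0,0],[0,0,0]]' --claw '[1,1,1,1,1,1,1,1,1,1]'

```text
t: 1.1
eef_pos: [0.3648, 0.1613, 0.2332]
orientation: [0.0, 0.186, 0.983, 0.0]
force: [1.1, 0.5, -0.7]
finger_gap: 1.0
gripper_force: 0.0
```

Request:
arm_command --dp '[[-28,-34,2],[-28,-34,2],[-28,-34,2],[-28,-34,2],[-28,-34,2],[-28,-34,2],[-28,-34,2],[-28,-34,2],[-28,-34,2],[-28,-34,2]]' --rotation '[[0,0,0],[0,0,0],[0,0,0],[0,0,0],[0,0,0],[0,0,0],[0,0,0],[0,0,0],[0,0,0],[0,0,0]]' --claw '[1,1,1,1,1,1,1,1,1,1]'

```text
t: 2.1
eef_pos: [0.5015, -0.2573, 0.2129]
orientation: [-0.0, 0.186, 0.983, 0.0]
force: [0.6, 1.8, 0.2]
finger_gap: 1.002
gripper_force: 0.0
```

Request:
arm_command --dp '[[0,0,0],[0,0,0],[0,0,0],[0,0,0],[0,0,0],[0,0,0],[0,0,0],[0,0,0],[0,0,0],[0,0,0]]' --rotation '[[0,0,7],[0,0,7],[0,0,7],[0,0,7],[0,0,7],[0,0,7],[0,0,7],[0,0,7],[0,0,7.7],[0,0,0]]' --claw '[1,1,1,1,1,1,1,1,1,1]'

```text
t: 3.1
eef_pos: [0.5012, -0.2555, 0.213]
orientation: [-0.0, 0.677, 0.736, -0.0]
force: [-0.2, -0.4, -0.2]
finger_gap: 1.001
gripper_force: 0.0
```

```bash
cat >> h.py <<'E'
from scipy.spatial.transform import Rotation as Ro
np.set_printoptions(precision=4,suppress=True)
def pose():
    s=observe();o=np.array(s['orientation']);return s,np.array(s['eef_pos']),Ro.from_quat(o[[1,2,3,0]])
def go(tp,tz=None,ty=None,sh=True):
    """print delta to target TCP pos and (tool z, tool y) axes"""
    s,p,R=pose()
    print('t',s['t'],'tcp',p,'force',np.round(s['force'],1),'gap',s['finger_gap'],'q',np.round(s['q'],2))
    print('axes x,y,z',R.as_matrix().T.round(3).tolist());print('dp tool mm',R.inv().apply(np.array(tp)-p)*1e3)
    if tz is not None:
        z=np.array(tz,float);z/=np.linalg.norm(z);y=np.array(ty,float);y-=y@z*z;y/=np.linalg.norm(y)
        T=Ro.from_matrix(np.c_[np.cross(y,z),y,z]);print('rot deg',np.degrees((R.inv()*T).as_rotvec()))
E
python3 - <<'E'
from h import *
go((0.5145,-0.2725,.2),(0,0,-1),(np.cos(np.radians(4.9)),np.sin(np.radians(4.9)),0))
a=read_camera('wrist');t=camera_model('wrist');cv2.imwrite('pics/w1.png',a);import pickle;pickle.dump(t,open('w1.pkl','wb'))
for z in[(.5096,-.2147,.032),(.5179,-.3114,.032)]:print(px('wrist',z))
E
```

```text
t 3.1 tcp [ 0.5012 -0.2555  0.213 ] force [-0.2 -0.4 -0.2] gap 1.0011200631845525 q [-0.24  0.47  0.86  1.83 -0.41  1.03  0.86]
axes x,y,z [[-0.083, 0.997, -0.0], [0.997, 0.083, -0.001], [-0.001, -0.0, -1.0]]
dp tool mm [-18.084   11.8687  13.0098]
rot deg [-0.0475  0.0115 -0.1425]
[330.5549 165.6049]
[328.8409 287.2191]
```

View pics/w1.png

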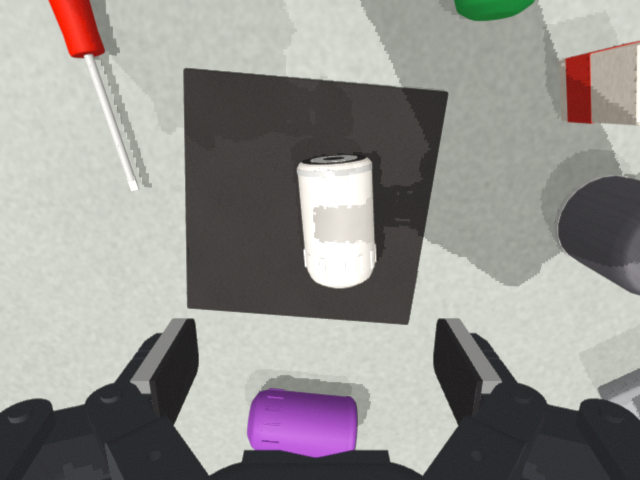

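The wrist view shows the can with its gasket end at about (335,163) and its dome end at about (340,287). It lies slightly rotated from my top-view estimate, so I'll recompute its axis from here.

```bash
python3 - <<'E'
from h import *
g=onz('wrist',(335.5,163),.032);d=onz('wrist',(339.5,287),.032);print(g,d,np.linalg.norm(g-d))
l=[onz('wrist',p,.032) for p in((298.5,175),(373,172),(304,255),(376,252))];print(l)
print(px('top',g),px('top',d))
a=(d-g)/np.linalg.norm(d-g);y=np.array([-a[1],a[0],0]);print(np.degrees(np.arctan2(y[1],y[0])))
go(g+a*.055,(0,0,-1),y)
E
```

```text
[ 0.513  -0.2125  0.032 ] [ 0.5264 -0.3105  0.032 ] 0.09886087444115521
[array([ 0.4868, -0.2236,  0.032 ]), array([ 0.5411, -0.2166,  0.032 ]), array([ 0.4958, -0.2857,  0.032 ]), array([ 0.5516, -0.2782,  0.032 ])]
[375.2183 249.478 ] [408.3276 244.2341]
7.796710235824172
t 3.15 tcp [ 0.5012 -0.2555  0.2131] force [ 0.4 -0.8 -0.8] gap 0.9973999522021387 q [-0.24  0.47  0.86  1.83 -0.41  1.03  0.87]
axes x,y,z [[-0.088, 0.996, -0.0], [0.996, 0.088, -0.001], [-0.001, -0.0, -1.0]]
dp tool mm [-13.1319  18.2987 181.053 ]
rot deg [-0.0416  0.0125 -2.7402]
```

Request:
arm_command --dp '[[-6,8,0],[-7,9,0],[0,0,20],[0,0,20],[0,0,20],[0,0,20],[0,0,20],[0,0,20],[0,0,20],[0,0,20]]' --rotation '[[0,0,-1.2],[0,0,-1.2],[0,0,0],[0,0,0],[0,0,0],[0,0,0],[0,0,0],[0,0,0],[0,0,0],[0,0,0]]' --claw '[1,1,1,1,1,1,1,1,1,1]'

```text
t: 4.15
eef_pos: [0.5201, -0.2676, 0.0522]
orientation: [0.0, 0.66, 0.751, 0.0]
force: [0.5, -0.5, 0.8]
finger_gap: 1.001
gripper_force: 0.0
```

Request:
arm_command --dp '[[0,0,8],[0,0,8],[0,0,0],[0,0,0],[0,0,0],[0,0,0],[0,0,0],[0,0,0],[0,0,0],[0,0,0]]' --rotation '[[0,0,0],[0,0,0],[0,0,0],[0,0,0],[0,0,0],[0,0,0],[0,0,0],[0,0,0],[0,0,0],[0,0,0]]' --claw '[1,1,1,-1,-1,-1,-1,-1,-1,-1]' --grip_force 30

```text
t: 5.15
eef_pos: [0.5199, -0.2672, 0.0382]
orientation: [0.001, 0.661, 0.751, 0.0]
force: [-1.2, 0.2, 6.3]
finger_gap: 0.626
gripper_force: 30.1
```

Request:
arm_command --dp '[[0,0,-10],[0,0,-15],[0,0,-20],[0,0,-20],[0,0,-20],[0,0,-15],[0,0,0],[0,0,0],[0,0,0],[0,0,0]]' --rotation '[[0,0,0],[0,0,0],[0,0,0],[0,0,0],[0,0,0],[0,-4,0],[0,-8,0],[0,-8,0],[0,-8,0],[0,-8,0]]' --claw '[-1,-1,-1,-1,-1,-1,-1,-1,-1,-1]' --grip_force 40

```text
t: 6.15
eef_pos: [0.5203, -0.2663, 0.1395]
orientation: [0.235, 0.628, 0.713, -0.204]
force: [1.0, -0.1, -4.9]
finger_gap: 0.619
gripper_force: 42.7
```

Request:
arm_command --dp '[[0,0,0],[0,0,0],[0,0,0],[0,0,0],[0,0,0],[0,0,0],[0,0,0],[0,0,0],[0,0,0],[0,0,0]]' --rotation '[[0,-7,0],[0,-7,0],[0,-7,0],[0,-7,0],[0,-7,0],[0,-7,0],[0,-7,0],[0,-5,0],[0,0,0],[0,0,0]]' --claw '[-1,-1,-1,-1,-1,-1,-1,-1,-1,-1]'

```text
t: 7.15
eef_pos: [0.52, -0.2665, 0.138]
orientation: [0.53, 0.468, 0.532, -0.466]
force: [-0.3, 0.2, -2.1]
finger_gap: 0.617
gripper_force: 42.9
```

```bash
python3 - <<'E'
from h import *
go((.5,-.26,.07),(0.13,-1,0),(1,.13,0))
a=read_camera('side');b=read_camera('wrist');cv2.imwrite('pics/l1.png',np.hstack([cv2.resize(a[200:460,220:480],(400,400)),cv2.resize(b,(400,300))[:, :]] if 0 else [cv2.resize(a[200:460,220:480],(400,400)),cv2.copyMakeBorder(cv2.resize(b,(400,300)),0,100,0,0,0)]))
E
```

```text
t 7.15 tcp [ 0.52   -0.2665  0.138 ] force [-0.3  0.2 -2.1] gap 0.6173628395295971 q [-1.04  1.7   1.25  2.08  0.24  0.42 -0.55]
axes x,y,z [[0.0, 0.004, -1.0], [0.992, 0.128, 0.001], [0.128, -0.992, -0.004]]
dp tool mm [ 67.9782 -19.0817  -8.7711]
rot deg [-0.0786 -0.2058 -0.0314]
```

View pics/l1.png

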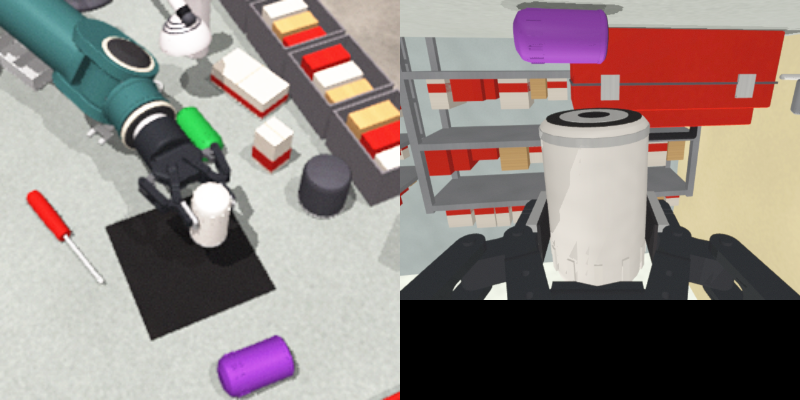

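The can is held dome up, and the tool is level. I'll lower it in steps, easing toward -x to keep away from the green can.

Request:
arm_command --dp '[[0,-5,0],[0,-6,0],[0,-6,0],[0,-5,0],[8,0,0],[8,0,0],[8,0,0],[8,0,0],[8,0,0],[0,0,0]]' --rotation '[[0,0,0],[0,0,0],[0,0,0],[0,0,0],[0,0,0],[0,0,0],[0,0,0],[0,0,0],[0,0,0],[0,0,0]]' --claw '[-1,-1,-1,-1,-1,-1,-1,-1,-1,-1]'

```text
t: 8.25
eef_pos: [0.4977, -0.2698, 0.0962]
orientation: [0.53, 0.467, 0.532, -0.467]
force: [-0.6, -0.7, -2.1]
finger_gap: 0.622
gripper_force: 42.9
```

```bash
python3 - <<'E'
from h import *
go((.5,-.26,.06),(0.13,-1,0),(1,.13,0))
a=read_camera('side');cv2.imwrite('pics/l2.png',cv2.resize(a[200:440,250:490],(600,600),interpolation=cv2.INTER_CUBIC))
E
```

```text
t 8.25 tcp [ 0.4977 -0.2698  0.0962] force [-0.6 -0.7 -2.1] gap 0.6217111138942479 q [-1.07  1.77  1.18  2.09  0.2   0.4  -0.61]
axes x,y,z [[-0.002, 0.002, -1.0], [0.992, 0.127, -0.001], [0.127, -0.992, -0.002]]
dp tool mm [36.1738  3.597  -9.298 ]
rot deg [-0.1088 -0.124   0.0767]
```

View pics/l2.png

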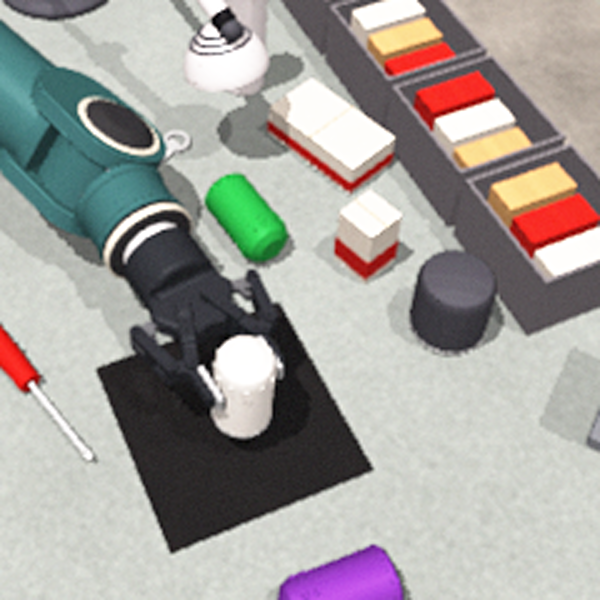

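Contact could come from the wrist body, so I'll tilt the tool 8° nose-down. That raises the wrist housing, and the can will pivot flat between the pads or on release.

Request:
arm_command --dp '[[0,0,0],[0,0,0],[5,0,0.7],[5,0,0.7],[5,0,0.7],[5,0,0.7],[3,0,0.4],[3,0,0.4],[2,0,0.3],[0,0,0]]' --rotation '[[0,4,0],[0,4,0],[0,0,0],[0,0,0],[0,0,0],[0,0,0],[0,0,0],[0,0,0],[0,0,0],[0,0,0]]' --claw '[-1,-1,-1,-1,-1,-1,-1,-1,-1,-1]'

```text
t: 9.3
eef_pos: [0.4975, -0.2697, 0.0689]
orientation: [0.492, 0.499, 0.567, -0.433]
force: [-0.1, -0.3, -2.3]
finger_gap: 0.618
gripper_force: 42.9
```

Request:
arm_command --dp '[[1,0,0.1],[1,0,0.2],[1,0,0.1],[1,0,0.1],[0,0,0],[0,0,0],[0,0,0],[0,0,0],[0,0,0],[0,0,0]]' --rotation '[[0,0,0],[0,0,0],[0,0,0],[0,0,0],[0,0,0],[0,0,0],[0,0,0],[0,0,0],[0,0,0],[0,0,0]]' --claw '[-1,-1,-1,-1,-1,-1,-1,-1,-1,-1]'

```text
t: 10.3
eef_pos: [0.4975, -0.2696, 0.0656]
orientation: [0.492, 0.499, 0.567, -0.433]
force: [0.3, 2.3, 5.5]
finger_gap: 0.619
gripper_force: 43.1
```

Request:
arm_command --dp '[[1,0,-1.2],[1,0,-1.2],[1,0,-1.2],[1,0,-1.2],[0,0,0],[0,0,0],[0,0,0],[0,0,0],[0,0,0],[0,0,0]]' --rotation '[[0,0,0],[0,0,0],[0,0,0],[0,0,0],[0,0,0],[0,0,0],[0,0,0],[0,0,0],[0,0,0],[0,0,0]]' --claw '[-1,-1,-1,-1,-1,-1,-1,-1,-1,-1]' --grip_force 20

```text
t: 11.3
eef_pos: [0.4969, -0.2646, 0.0632]
orientation: [0.493, 0.499, 0.566, -0.433]
force: [1.8, 0.9, 11.8]
finger_gap: 0.62
gripper_force: 40.0
```

```bash
python3 - <<'E'
from h import *
go((.5,-.26,.06),(0.13,-1,0),(1,.13,0))
a=read_camera('side');cv2.imwrite('pics/l3.png',cv2.resize(a[300:400,300:430],(780,600),interpolation=cv2.INTER_CUBIC))
E
```

```text
t 11.3 tcp [ 0.4969 -0.2646  0.0632] force [ 1.8  0.9 11.8] gap 0.6199703263373163 q [-1.04  1.67  1.13  2.1   0.19  0.35 -0.58]
axes x,y,z [[-0.017, 0.138, -0.99], [0.992, 0.126, 0.001], [0.125, -0.982, -0.139]]
dp tool mm [ 3.769   3.6797 -3.6512]
rot deg [-0.1666 -7.9972 -0.0658]
```

View pics/l3.png

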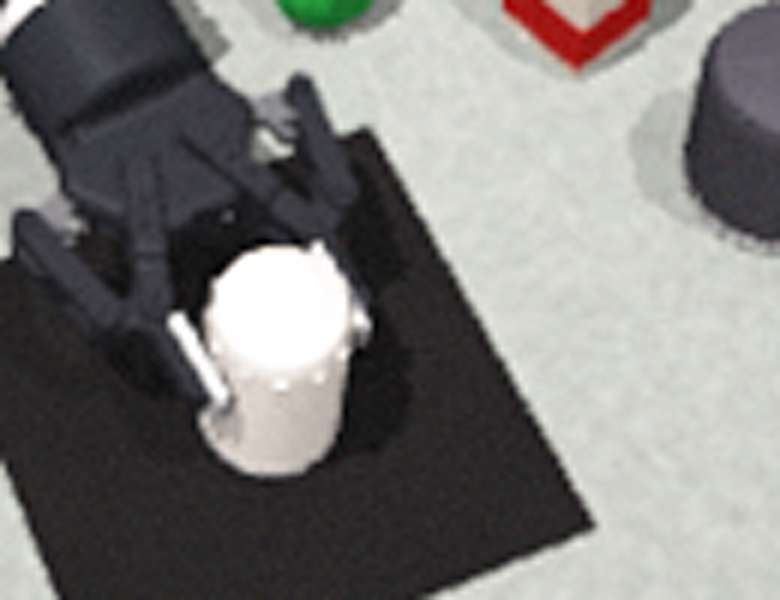

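The can looks nearly upright on the mat, with its base at about crop (270,455). I'll open the gripper gradually so it settles between the pads.

Request:
arm_command --dp '[[0,0,0],[0,0,0],[0,0,0],[0,0,0],[0,0,0],[0,0,0],[0,0,0],[0,0,0],[0,0,0],[0,0,0]]' --rotation '[[0,0,0],[0,0,0],[0,0,0],[0,0,0],[0,0,0],[0,0,0],[0,0,0],[0,0,0],[0,0,0],[0,0,0]]' --claw '[0.24,0.26,0.28,0.3,0.32,0.35,0.4,0.5,0.7,1]'

```text
t: 12.35
eef_pos: [0.4969, -0.2643, 0.0617]
orientation: [0.492, 0.499, 0.567, -0.433]
force: [-1.0, 1.0, -0.4]
finger_gap: 0.99
gripper_force: 0.0
```

Request:
arm_command --dp '[[0,0,0],[0,0,0],[0,0,0],[0,0,-10],[0,0,-15],[0,0,-20],[0,0,-20],[0,0,-20],[0,0,-20],[0,0,-20]]' --rotation '[[0,0,0],[0,0,0],[0,0,0],[0,0,0],[0,0,0],[0,0,0],[0,0,0],[0,0,0],[0,0,0],[0,0,0]]' --claw '[1,1,1,1,1,1,1,1,1,1]'

```text
t: 13.35
eef_pos: [0.4809, -0.1394, 0.0796]
orientation: [0.492, 0.499, 0.567, -0.433]
force: [0.0, -0.1, -0.2]
finger_gap: 1.0
gripper_force: 0.0
```

```bash
cat >> h.py <<'E'
az,dip=np.radians(-76.),np.radians(22)
SX=np.array([np.cos(az)*np.cos(dip),np.sin(az)*np.cos(dip),-np.sin(dip)]);SY=np.array([-np.sin(az),np.cos(az),0]);SZ=np.cross(SX,SY)
E
python3 - <<'E'
from h import *
im=read_camera('side');w=(im.min(2)>150).astype(np.uint8)
n,l,st,ce=cv2.connectedComponentsWithStats(w)
for i in range(1,n):
    if st[i,4]>150 and abs(ce[i]-[350,350]).max()<50: print('blob',st[i],ce[i])
for z in(.005,.053,.101):print(px('side',(.497,-.267,z)))
C=np.array([.599,.2187,.2524]);print(SX,SY,SZ)
go(C+.017*SX+.013*SZ+.1*SZ,-SZ,SY)
E
```

```text
blob [     0     41    640    439 116529] [342.0487 326.0659]
blob [333 340  25  39 797] [344.5935 358.6575]
[344.636  370.0588]
[344.9208 359.4589]
[345.2249 348.1422]
[ 0.2243 -0.8996 -0.3746] [0.9703 0.2419 0.    ] [ 0.0906 -0.3635  0.9272]
t 13.4 tcp [ 0.4818 -0.1366  0.0794] force [ 4.1  4.  -1.8] gap 1.0004655998635739 q [-1.27  1.54  1.08  2.1   0.16  0.61 -0.56]
axes x,y,z [[-0.018, 0.142, -0.99], [0.991, 0.131, 0.0], [0.129, -0.981, -0.143]]
dp tool mm [-228.5806  169.2267 -315.1516]
rot deg [ -3.7035 103.6508  -6.4952]
```

The filter is standing: its blob centroid of (344.6,358.7) matches the projection of an upright can at (344.9,359.5). Next I raise the arm and turn toward the lamp.

Request:
arm_command --dp '[[-30,0,0],[-35,0,0],[-35,0,0],[-30,0,0],[0,0,0],[0,0,0],[0,0,0],[0,0,0],[0,0,0],[0,0,0]]' --rotation '[[0,0,0],[0,0,0],[0,0,0],[0,8,0],[0,8,0],[0,8,0],[0,8,0],[0,8,0],[0,8,0],[0,8,0]]' --claw '[1,1,1,1,1,1,1,1,1,1]'

```text
t: 14.4
eef_pos: [0.4834, -0.1549, 0.1942]
orientation: [0.211, 0.634, 0.72, -0.187]
force: [-0.8, -0.5, -2.6]
finger_gap: 1.0
gripper_force: 0.0
```

```bash
python3 - <<'E'
from h import *
C=np.array([.599,.2187,.2524])
go(C+.017*SX+.113*SZ,-SZ,SY)
E
```

```text
t 14.4 tcp [ 0.4834 -0.1549  0.1942] force [-0.8 -0.5 -2.6] gap 0.9997128315697226 q [-0.93  0.48  1.07  2.12  0.24  0.68  0.01]
axes x,y,z [[-0.107, 0.834, -0.541], [0.992, 0.126, -0.003], [0.066, -0.537, -0.841]]
dp tool mm [ 165.9349  168.0979 -293.5564]
rot deg [-0.8098 54.6953 -6.9975]
```

Request:
arm_command --dp '[[-24,0,-38],[-24,0,-38],[-24,0,-38],[-24,0,-38],[0,0,0],[0,0,0],[0,0,0],[0,0,0],[0,0,0],[0,0,0]]' --rotation '[[0,0,0],[0,0,0],[0,0,0],[0,8,-1],[0,8,-1],[0,8,-1],[0,8,-1],[0,8,-1],[0,8,-1],[0,7,-1]]' --claw '[1,1,1,1,1,1,1,1,1,1]'

```text
t: 15.4
eef_pos: [0.483, -0.1527, 0.3737]
orientation: [-0.145, 0.609, 0.773, 0.103]
force: [0.4, 1.2, 1.0]
finger_gap: 1.001
gripper_force: 0.0
```

```bash
python3 - <<'E'
from h import *
C=np.array([.599,.2187,.2524])
go(C+.017*SX+.113*SZ,-SZ,SY)
E
```

```text
t 15.4 tcp [ 0.483  -0.1527  0.3737] force [0.4 1.2 1. ] gap 1.0009911236775129 q [-0.39  0.36  1.03  1.65 -0.52  1.61  0.95]
axes x,y,z [[-0.215, 0.912, 0.35], [0.972, 0.236, -0.017], [-0.098, 0.337, -0.937]]
dp tool mm [251.275  201.0254 114.7364]
rot deg [-0.7753  1.4959 -0.6961]
```

Request:
arm_command --dp '[[28,22,5],[28,22,5],[28,22,5],[28,22,10],[28,22,10],[28,22,10],[28,22,15],[28,22,15],[27,25,10],[0,0,0]]' --rotation '[[0,0,0],[0,0,0],[0,0,0],[0,0,0],[0,0,0],[0,0,0],[0,0,0],[0,0,0],[-0.8,1.5,-0.7],[0,0,0]]' --claw '[1,1,1,1,1,1,1,1,1,1]'

```text
t: 16.4
eef_pos: [0.6164, 0.1571, 0.3745]
orientation: [-0.15, 0.603, 0.775, 0.114]
force: [-0.0, -0.6, -0.6]
finger_gap: 1.0
gripper_force: 0.0
```

```bash
python3 - <<'E'
from h import *
C=np.array([.599,.2187,.2524])
go(C+.017*SX+.013*SZ,-SZ,SY)
for k in(0,.034,-.058):print(px('wrist',C+k*SX))
cv2.imwrite('pics/w2.png',read_camera('wrist'))
E
```

```text
t 16.4 tcp [0.6164 0.1571 0.3745] force [-0.  -0.6 -0.6] gap 1.0004867536096702 q [-0.73  0.51  0.89  1.45 -0.74  1.54  0.47]
axes x,y,z [[-0.228, 0.9, 0.371], [0.969, 0.247, -0.004], [-0.095, 0.358, -0.929]]
dp tool mm [ -2.8809  -1.2673 124.22  ]
rot deg [-0.3104  0.2455  0.2183]
[311.747  215.0701]
[311.6686 263.9721]
[311.8966 121.8595]
```

View pics/w2.png

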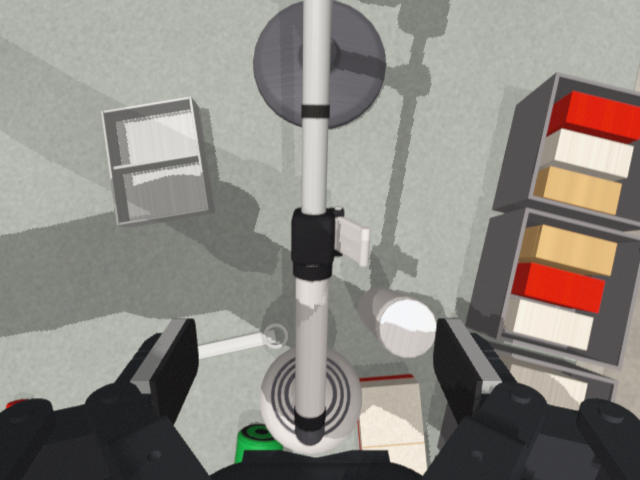

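The wrist view shows the band at rows 105 to 117 near column 315, the collar from row 208 and centred on (313,240), and the lever on the right at (352,240), open. The rod is about 1° off vertical in the image. The spray can top at (407,327) is well below.

```bash
python3 - <<'E'
from h import *
m=camera_model('wrist');print(m['K'].round(1).tolist());cam=-m['R'].T@m['t'];print(cam,m['R'])
def pl(p,O,h):
    d=m['R'].T@np.linalg.solve(m['K'],[p[0],p[1],1]);return cam+d*(((O+h*SZ-cam)@SZ)/(d@SZ))
C=np.array([.599,.2187,.2524])
for dz in(-.004,0,.004):
    O=C+dz*SZ
    b=pl((315.5,117),O,.008);c=pl((313,208.5),O,.014);e=pl((312.5,279),O,.014);k=pl((311.5,300),O,.0115)
    l,r=pl((293,236),O,.0),pl((334,236),O,.0); l2,r2=pl((302.5,150),O,0),pl((328,150),O,0)
    print(dz,'band',b-.008*SZ,'collar',c-.014*SZ,'sep',(c-b)@SX,'len',(e-c)@SX,'w',(r-l)@SY,'rodw',(r2-l2)@SY,'az',np.degrees(np.arctan2(*(k-b)[[1,0]])))
# 3-view triangulation of axis points
def multi(obs):
    A=[]
    for n,p in obs:
        M=P(n);A+= [p[0]*M[2]-M[0],p[1]*M[2]-M[1]]
    v=np.linalg.svd(np.array(A))[2][-1];return v[:3]/v[3]
B=multi([('top',(193.8,212)),('side',(295,146)),('wrist',(315.5,117))]);print('B',B,[px(n,B) for n in('top','side','wrist')])
Cc=multi([('top',(216,208.2)),('side',(306.6,162)),('wrist',(313,209))]);print('C',Cc,[px(n,Cc) for n in('top','side','wrist')])
E
```

```text
[[411.1, 0.0, 315.5], [0.0, 411.1, 240.6], [0.0, 0.0, 1.0]]
[0.6099 0.1846 0.5172] [[ 0.9697  0.2444 -0.0025]
 [ 0.2438 -0.9679 -0.0608]
 [-0.0173  0.0583 -0.9981]]
-0.004 band [0.587  0.2728 0.2705] collar [0.5978 0.2235 0.2501] sep 0.05437392603521966 len 0.047764942554859 w 0.02755215369512595 rodw 0.016017615410615353 az -77.29991289075357
0 band [0.5873 0.2715 0.2742] collar [0.598  0.223  0.2542] sep 0.053497199726905365 len 0.0469974195730655 w 0.027132998539960082 rodw 0.015773936961840804 az -77.29958919096858
0.004 band [0.5877 0.2701 0.278 ] collar [0.5981 0.2225 0.2583] sep 0.052620473418591156 len 0.04622989659127194 w 0.026713843384794125 rodw 0.015530258513066377 az -77.29925497244403
B [0.5863 0.2705 0.2754] [array([193.6304, 211.9146]), array([295.2897, 146.0581]), array([313.417 , 116.9208])]
C [0.599  0.219  0.2523] [array([215.8669, 208.3555]), array([306.6714, 161.9461]), array([313.3443, 210.0305])]
```

```bash
sed -i 's/radians(-76.)/radians(-77.)/' h.py; python3 - <<'E'
from h import *
C=np.array([.5985,.220,.2528])
go(C+.017*SX+.010*SY+.011*SZ,-SZ,SY)
E
```

```text
t 16.45 tcp [0.616  0.154  0.3749] force [-0.4 -1.3  0.1] gap 1.0010057520900706 q [-0.73  0.51  0.89  1.45 -0.74  1.54  0.47]
axes x,y,z [[-0.226, 0.902, 0.369], [0.97, 0.244, -0.004], [-0.094, 0.357, -0.929]]
dp tool mm [  1.1229   9.1769 127.6848]
rot deg [-0.6244  0.3462  0.9769]
```

Request:
arm_command --dp '[[0,4,10],[1,5,15],[0,0,15],[0,0,15],[0,0,15],[0,0,15],[0,0,15],[0,0,10],[0,0,0],[0,0,0]]' --rotation '[[-0.3,0.2,0.5],[-0.3,0.1,0.5],[0,0,0],[0,0,0],[0,0,0],[0,0,0],[0,0,0],[0,0,0],[0,0,0],[0,0,0]]' --claw '[1,1,1,1,1,1,1,1,1,1]'

```text
t: 17.45
eef_pos: [0.6164, 0.1936, 0.274]
orientation: [-0.148, 0.613, 0.767, 0.119]
force: [0.5, -0.3, -0.7]
finger_gap: 1.0
gripper_force: 0.0
```

```bash
python3 - <<'E'
from h import *
C=np.array([.5985,.220,.2528])
go(C+.017*SX+.010*SY+.011*SZ,-SZ,SY)
im=read_camera('wrist');cv2.imwrite('pics/w3.png',im)
for k in(0,.034,-.056):print(px('wrist',C+k*SX+.008*SZ))
E
```

```text
t 17.45 tcp [0.6164 0.1936 0.274 ] force [ 0.5 -0.3 -0.7] gap 0.9995207377545519 q [-0.76  0.58  0.85  1.58 -0.82  1.36  0.5 ]
axes x,y,z [[-0.204, 0.905, 0.373], [0.976, 0.22, 0.001], [-0.081, 0.364, -0.928]]
dp tool mm [ 2.6686 -1.6247 19.7525]
rot deg [ 0.1933  0.1204 -0.267 ]
[281.3126 277.1689]
[283.8372 354.5   ]
[276.3052 123.7923]
```

View pics/w3.png

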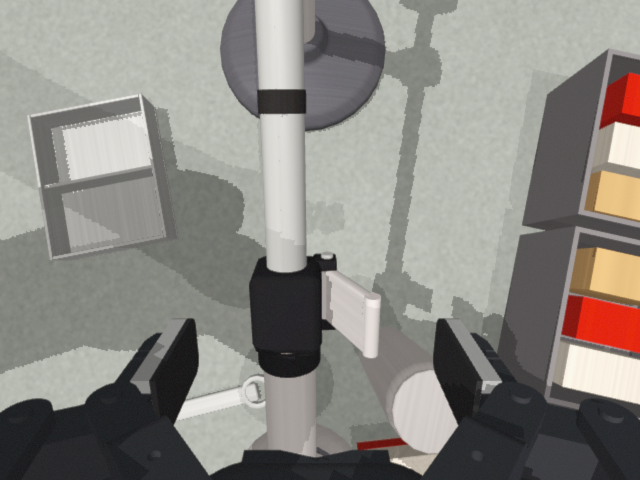

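One picture is left. The wrist view shows the band's lower edge at row 112, where I predicted 124, and the collar-rod junction at row 270, where I predicted 277. The rod axis is at column 286, against 281 predicted. The lever tip is at (372,325). So the collar is about 3 mm further up the rod and 2 mm further toward +y than I had it, and the separation is about 57 mm.

Request:
arm_command --dp '[[3,0.6,0],[3,0,0],[0,0,5],[0,0,5],[0,0,5],[0,0,5],[0,0,0],[0,0,0],[0,0,0],[0,0,0]]' --rotation '[[0,0,0],[0,0,0],[0,0,0],[0,0,0],[0,0,0],[0,0,0],[0,0,0],[0,0,0],[0,0,0],[0,0,0]]' --claw '[1,1,1,1,1,1,1,0.6,0.4,0.3]' --grip_force 20

```text
t: 18.5
eef_pos: [0.6141, 0.2065, 0.2576]
orientation: [-0.148, 0.613, 0.767, 0.119]
force: [-0.2, 0.0, 0.3]
finger_gap: 0.653
gripper_force: 0.0
```

```bash
python3 - <<'E'
from h import *
C=np.array([.5985,.220,.2528])-.003*SX+.0022*SY
go(C+.017*SX+.010*SY+.011*SZ,-SZ,SY);s=observe();print(s['gripper_force'],s['force']@SY)
E
```

```text
t 18.5 tcp [0.6141 0.2065 0.2576] force [-0.2  0.   0.3] gap 0.6530329966648636 q [-0.78  0.6   0.83  1.6  -0.84  1.33  0.5 ]
axes x,y,z [[-0.204, 0.905, 0.373], [0.976, 0.22, 0.001], [-0.081, 0.364, -0.928]]
dp tool mm [-0.3813  0.0251 -0.3184]
rot deg [ 0.193   0.1102 -0.2619]
0.0 -0.2119896059336501
```

Request:
arm_command --dp '[[0,0,0],[0,0,0],[0,0,0],[0,0,0],[0,0,0],[0,0,0],[0,0,0],[0,0,0],[0,0,0],[0,0,0]]' --rotation '[[0,0,0],[0,0,0],[0,0,0],[0,0,0],[0,0,0],[0,0,0],[0,0,0],[0,0,0],[0,0,0],[0,0,0]]' --claw '[0.28,0.26,0.24,0.22,0.2,0.18,0.17,0.16,0.15,0.15]'

```text
t: 19.5
eef_pos: [0.6128, 0.2062, 0.2576]
orientation: [-0.149, 0.613, 0.767, 0.118]
force: [-15.1, -5.0, 10.8]
finger_gap: 0.572
gripper_force: 7.8
```

Request:
arm_command --dp '[[0,0.5,0],[0,0.5,0],[0,0.5,0],[0,0,0],[0,0,0],[0,0,0],[0,0,0],[0,0,0],[0,0,0],[0,0,0]]' --rotation '[[0,0,0],[0,0,0],[0,0,0],[0,0,0],[0,0,0],[0,0,0],[0,0,0],[0,0,0],[0,0,0],[0,0,0]]' --claw '[0.15,0.15,0.15,0.145,0.14,0.135,0.13,0.13,0.13,0.13]'

```text
t: 20.5
eef_pos: [0.6128, 0.2062, 0.2576]
orientation: [-0.151, 0.613, 0.767, 0.117]
force: [-31.3, -9.9, 19.0]
finger_gap: 0.575
gripper_force: 17.6
```

The reaction is toward -y, so it is the collar-side pad that's bearing. I'll shift the tool back toward -y.

Request:
arm_command --dp '[[0,-0.5,0],[0,-0.5,0],[0,-0.5,0],[0,-0.5,0],[0,-0.5,0],[0,-0.3,0],[0,0,0],[0,0,0],[0,0,0],[0,0,0]]' --rotation '[[0,0,0],[0,0,0],[0,0,0],[0,0,0],[0,0,0],[0,0,0],[0,0,0],[0,0,0],[0,0,0],[0,0,0]]' --claw '[0.14,0.15,0.15,0.15,0.15,0.15,0.15,0.15,0.15,0.15]'

```text
t: 21.5
eef_pos: [0.6126, 0.2062, 0.2576]
orientation: [-0.148, 0.613, 0.767, 0.119]
force: [-5.4, -2.7, 4.6]
finger_gap: 0.574
gripper_force: 4.3
```

```bash
python3 - <<'E'
from h import *
C=np.array([.5985,.220,.2528])-.003*SX+.0022*SY
go(C+.017*SX+.010*SY+.011*SZ,-SZ,SY);s=observe();print(s['gripper_force'],[s['force']@a for a in(SX,SY,SZ)],s['moment'])
E
```

```text
t 21.5 tcp [0.6126 0.2062 0.2576] force [-5.4 -2.7  4.6] gap 0.5742425994951009 q [-0.78  0.6   0.83  1.6  -0.84  1.32  0.51]
axes x,y,z [[-0.204, 0.905, 0.373], [0.976, 0.22, 0.001], [-0.081, 0.364, -0.928]]
dp tool mm [-0.3493  1.5487 -0.3492]
rot deg [ 0.1581  0.1038 -0.2657]
4.313351176679134 [np.float64(-0.37790523038960205), np.float64(-5.866222083414469), np.float64(4.817489588369217)] [-0.5534  1.1548  0.5045]
```

Request:
arm_command --dp '[[0,-0.5,0],[0,-0.3,0],[0,-0.3,0],[0,-0.3,0],[0,0,0],[0,0,0],[0,0,0],[0,0,0],[0,0,0],[0,0,0]]' --rotation '[[0,0,0],[0,0,0],[0,0,0],[0,0,0],[0,0,0],[0,0,0],[0,0,0],[0,0,0],[0,0,0],[0,0,0]]' --claw '[0.15,0.14,0.13,0.12,0.11,0.11,0.11,0.11,0.11,0.11]'

```text
t: 22.5
eef_pos: [0.6118, 0.2059, 0.2579]
orientation: [-0.147, 0.613, 0.767, 0.119]
force: [2.8, -1.1, 6.4]
finger_gap: 0.56
gripper_force: 7.0
```

Both pads now bear lightly: net force is about 2 N, squeeze 7 N, and the lever is near 0.4 rad. I'll start sliding up the rod.

Request:
arm_command --dp '[[1,0,0],[2,0,0],[2,0,0],[2,0,0],[2,0,0],[2,0,0],[2,0,0],[2,0,0],[1,0,0],[0,0,0]]' --rotation '[[0,0,0],[0,0,0],[0,0,0],[0,0,0],[0,0,0],[0,0,0],[0,0,0],[0,0,0],[0,0,0],[0,0,0]]' --claw '[0.11,0.11,0.11,0.11,0.11,0.11,0.11,0.11,0.11,0.11]'

```text
t: 23.5
eef_pos: [0.6085, 0.2203, 0.2638]
orientation: [-0.147, 0.613, 0.767, 0.119]
force: [2.5, -3.5, 6.1]
finger_gap: 0.558
gripper_force: 6.7
```

```bash
cat > prof.py <<'E'
from h import *
# dark runs along the rod, sampled just down the rod's middle in the wrist view
s,p,R=pose();im=read_camera('wrist').astype(int).max(2)
C=np.array([.5985,.220,.2528])+.0022*SY
a,b=px('wrist',C-.09*SX+.008*SZ),px('wrist',C+.05*SX+.008*SZ)
ys=np.arange(20,400);xs=a[0]+(ys-a[1])*(b[0]-a[0])/(b[1]-a[1])
v=np.array([im[y,int(round(x))-4:int(round(x))+5].mean() for y,x in zip(ys,xs)])
d=(v<85).astype(int);e=np.flatnonzero(np.diff(d));
m=camera_model('wrist');cam=-m['R'].T@m['t']
def along(p,h):
    r=m['R'].T@np.linalg.solve(m['K'],[p[0],p[1],1]);X=cam+r*(((C+h*SZ-cam)@SZ)/(r@SZ));return (X-C)@SX*1e3
print('edges row,dark-after,mm@8:',[(int(ys[i]),int(d[i+1]),round(along((xs[i],ys[i]+.5),.008),1)) for i in e])
print('t',s['t'],'gap',s['finger_gap'],'gf',s['gripper_force'],'F sleeve',[round(float(s['force']@q),1) for q in(SX,SY,SZ)],'tcp sleeve mm',[round(float((p-C)@q*1e3),1) for q in(SX,SY,SZ)])
E
python3 prof.py
```

```text
edges row,dark-after,mm@8: [(163, 1, np.float64(-67.4)), (188, 0, np.float64(-59.8)), (311, 1, np.float64(-18.1))]
t 23.5 gap 0.5579427099856379 gf 6.720555201172829 F sleeve [1.4, 1.7, 7.1] tcp sleeve mm [-2.3, 7.6, 10.9]
```

The sleeve is carried: the gap to the band went from about 57 mm to 42 mm, and the band reads about 8 mm wide, as it should. I'll continue.

Request:
arm_command --dp '[[2,0,0],[2,0,0],[2,0,0],[2,0,0],[2,0,0],[2,0,0],[2,0,0],[2,0,0],[2,0,0],[0,0,0]]' --rotation '[[0,0,0],[0,0,0],[0,0,0],[0,0,0],[0,0,0],[0,0,0],[0,0,0],[0,0,0],[0,0,0],[0,0,0]]' --claw '[0.11,0.11,0.11,0.11,0.11,0.11,0.11,0.11,0.11,0.11]'

```text
t: 24.55
eef_pos: [0.6047, 0.2366, 0.2706]
orientation: [-0.148, 0.613, 0.767, 0.119]
force: [0.2, -3.6, 7.1]
finger_gap: 0.559
gripper_force: 6.7
```

Request:
arm_command --dp '[[2,0,0],[2,0,0],[2,0,0],[2,0,0],[2,0,0],[2,0,0],[2,0,0],[2,0,0],[1,0,0],[0,0,0]]' --rotation '[[0,0,0],[0,0,0],[0,0,0],[0,0,0],[0,0,0],[0,0,0],[0,0,0],[0,0,0],[0,0,0],[0,0,0]]' --claw '[0.11,0.11,0.11,0.11,0.11,0.11,0.11,0.11,0.11,0.11]'

```text
t: 25.55
eef_pos: [0.6012, 0.2519, 0.2768]
orientation: [-0.148, 0.613, 0.767, 0.119]
force: [0.2, -4.3, 8.4]
finger_gap: 0.56
gripper_force: 6.5
```

```bash
python3 prof.py
```

```text
edges row,dark-after,mm@8: [(270, 1, np.float64(-67.9)), (291, 0, np.float64(-60.5)), (311, 1, np.float64(-53.1))]
t 25.55 gap 0.5599527440576453 gf 6.528860852122307 F sleeve [0.8, -0.7, 9.3] tcp sleeve mm [-37.2, 7.6, 10.9]
```

Request:
arm_command --dp '[[1,0,0],[1,0,0],[1,0,0],[1,0,0],[1,0,0],[1,0,0],[0.8,0,0],[0,0,0],[0,0,0],[0,0,0]]' --rotation '[[0,0,0],[0,0,0],[0,0,0],[0,0,0],[0,0,0],[0,0,0],[0,0,0],[0,0,0],[0,0,0],[0,0,0]]' --claw '[0.11,0.11,0.11,0.11,0.11,0.11,0.11,0.11,0.11,0.11]'

```text
t: 26.6
eef_pos: [0.5998, 0.2579, 0.2794]
orientation: [-0.148, 0.613, 0.767, 0.119]
force: [-0.3, -5.3, 8.7]
finger_gap: 0.559
gripper_force: 6.6
```

```bash
python3 prof.py; python3 - <<'E'
from h import *
im=read_camera('wrist');cv2.imwrite('pics/w4.png',cv2.resize(im[240:390,190:390],(800,600),interpolation=cv2.INTER_CUBIC))
E
```

```text
edges row,dark-after,mm@8: [(288, 1, np.float64(-68.3)), (309, 0, np.float64(-60.6)), (310, 1, np.float64(-60.2))]
t 26.6 gap 0.5587563482806273 gf 6.643160954117775 F sleeve [1.5, -1.5, 9.9] tcp sleeve mm [-43.9, 7.6, 10.9]
```

View pics/w4.png

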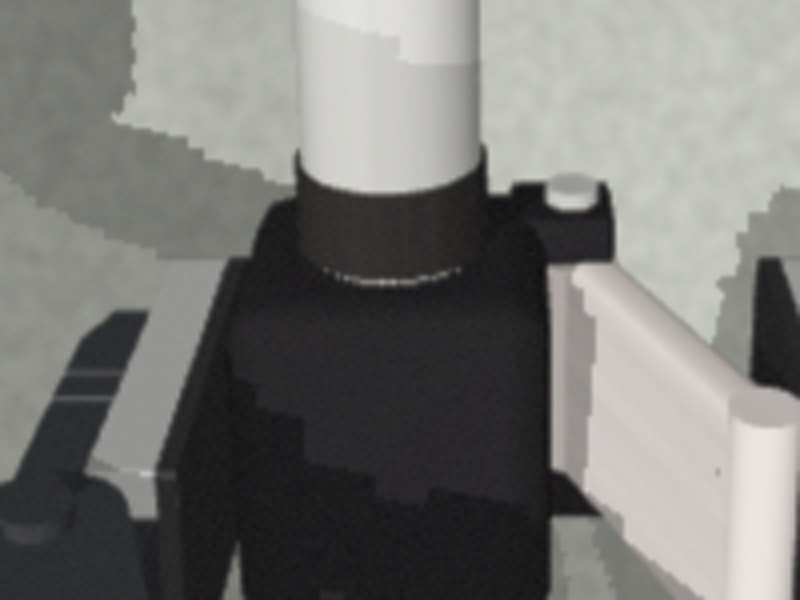

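The picture shows the collar rim meeting the band, with only a hairline of white rod left at crop (385,282), about 0.4 mm. I'll close that, then squeeze the lever while shifting the tool so the other pad stays on the collar.

Request:
arm_command --dp '[[0.4,0,0],[0,-0.3,0],[0,-0.4,0],[0,-0.4,0],[0,-0.4,0],[0,-0.4,0],[0,-0.4,0],[0,-0.4,0],[0,-0.4,0],[0,0,0]]' --rotation '[[0,0,0],[0,0,0],[0,0,0],[0,0,0],[0,0,0],[0,0,0],[0,0,0],[0,0,0],[0,0,0],[0,0,0]]' --claw '[0.11,0.095,0.077,0.059,0.041,0.023,0.005,-0.013,-0.031,-0.031]' --grip_force 60

```text
t: 27.7
eef_pos: [0.5969, 0.2574, 0.2798]
orientation: [-0.147, 0.613, 0.767, 0.119]
force: [0.6, -5.5, 10.6]
finger_gap: 0.485
gripper_force: 7.3
```

```bash
python3 prof.py
```

```text
edges row,dark-after,mm@8: [(288, 1, np.float64(-68.4))]
t 27.7 gap 0.48521425627391823 gf 7.3463331162929535 F sleeve [1.1, -0.7, 11.8] tcp sleeve mm [-44.2, 4.6, 11.3]
```

Request:
arm_command --dp '[[0,-0.4,0],[0,-0.4,0],[0,-0.4,0],[0,-0.4,0],[0,-0.4,0],[0,-0.4,0],[0,-0.4,0],[0,-0.4,0],[0,-0.3,0],[0,0,0]]' --rotation '[[0,0,0],[0,0,0],[0,0,0],[0,0,0],[0,0,0],[0,0,0],[0,0,0],[0,0,0],[0,0,0],[0,0,0]]' --claw '[-0.05,-0.068,-0.086,-0.104,-0.122,-0.14,-0.158,-0.176,-0.19,-0.2]'

```text
t: 28.75
eef_pos: [0.5933, 0.2568, 0.2795]
orientation: [-0.148, 0.613, 0.767, 0.119]
force: [0.5, -4.2, 7.8]
finger_gap: 0.402
gripper_force: 7.1
```

Request:
arm_command --dp '[[0,0,0],[0,0,0],[0,0,0],[0,0,0],[0,0,0],[0,0,0],[0,0,0],[0,0,0],[0,0,0],[0,0,0]]' --rotation '[[0,0,0],[0,0,0],[0,0,0],[0,0,0],[0,0,0],[0,0,0],[0,0,0],[0,0,0],[0,0,0],[0,0,0]]' --claw '[-0.22,-0.25,-0.3,-0.4,-0.6,-1,-1,-1,-1,-1]'

```text
t: 29.75
eef_pos: [0.5926, 0.2563, 0.2797]
orientation: [-0.148, 0.613, 0.767, 0.119]
force: [-9.0, -9.6, 15.8]
finger_gap: 0.367
gripper_force: 58.9
```

```bash
python3 prof.py
```

```text
edges row,dark-after,mm@8: [(288, 1, np.float64(-68.3)), (308, 0, np.float64(-60.9)), (311, 1, np.float64(-59.8))]
t 29.75 gap 0.3667806938238221 gf 58.92708957195282 F sleeve [0.9, -11.0, 17.4] tcp sleeve mm [-44.1, 0.2, 11.2]
```

```bash
python3 - <<'E'
from h import *
im=read_camera('wrist').astype(int).max(2)
for x in(278,282,286,290):print(x,im[284:320,x].tolist())
E
```

```text
278 [178, 178, 178, 179, 179, 178, 154, 85, 40, 34, 30, 29, 29, 29, 32, 29, 30, 29, 30, 31, 30, 27, 30, 31, 32, 33, 31, 29, 33, 33, 31, 31, 33, 36, 36, 41]
282 [181, 180, 180, 178, 176, 134, 63, 29, 30, 27, 30, 32, 29, 30, 30, 29, 29, 27, 28, 27, 31, 31, 31, 30, 28, 28, 31, 31, 33, 33, 35, 32, 32, 36, 35, 39]
286 [40, 45, 43, 44, 43, 43, 41, 43, 41, 43, 40, 44, 42, 39, 38, 41, 43, 42, 42, 36, 31, 30, 29, 29, 30, 30, 32, 29, 33, 33, 35, 34, 34, 36, 36, 39]
290 [167, 90, 51, 48, 45, 49, 46, 47, 48, 48, 47, 48, 45, 47, 48, 46, 46, 48, 46, 49, 46, 62, 113, 91, 49, 31, 30, 31, 29, 32, 32, 34, 36, 37, 37, 40]
```

```bash
python3 - <<'E'
from h import *
im=read_camera('wrist').astype(int).max(2)
for x in(298,303,306,310,316):print(x,im[284:318,x].tolist())
s=observe();print(s['finger_gap'],s['gripper_force'],s['force'])
E
```

```text
298 [209, 209, 205, 132, 64, 54, 50, 54, 51, 55, 54, 52, 52, 52, 53, 51, 53, 53, 52, 51, 51, 52, 52, 53, 85, 163, 118, 53, 32, 30, 32, 35, 38, 36]
303 [209, 208, 209, 203, 116, 57, 51, 51, 53, 51, 51, 53, 52, 52, 50, 52, 51, 53, 53, 52, 50, 52, 53, 50, 53, 88, 169, 117, 54, 36, 30, 33, 35, 37]
306 [204, 204, 202, 199, 127, 66, 52, 52, 51, 54, 53, 51, 52, 52, 53, 53, 51, 55, 50, 53, 51, 53, 53, 52, 53, 83, 162, 136, 68, 33, 32, 29, 34, 38]
310 [203, 203, 204, 197, 112, 54, 46, 47, 48, 49, 50, 46, 47, 49, 48, 44, 48, 49, 50, 51, 49, 47, 49, 49, 48, 69, 126, 101, 52, 33, 32, 32, 35, 36]
316 [195, 195, 191, 141, 71, 51, 48, 48, 46, 45, 45, 46, 47, 47, 46, 47, 46, 47, 44, 46, 45, 47, 47, 46, 62, 124, 154, 84, 37, 30, 34, 34, 33, 35]
0.3720721723371002 58.927114605903625 [-8.5598 -9.6024 15.3542]
```

The gap between band and collar is about 0.5 mm, so it's level, and the jaws have closed to the shut-lock width at 59 N. I'll check that the filter still stands, then hand in.

```bash
python3 - <<'E'
from h import *
im=read_camera('side');w=(im.min(2)>150).astype(np.uint8)
n,l,st,ce=cv2.connectedComponentsWithStats(w)
ok=[(st[i].tolist(),ce[i].round(1)) for i in range(1,n) if 300<st[i,4]<1500 and abs(ce[i]-[345,359]).max()<15];print(ok)
if ok: print(close_job())
E
```

```text
[([333, 340, 25, 39, 790], array([344.6, 358.7]))]
the job is handed in; nothing more can be done
None
```

The job is handed in: the filter stands upright on the mat, domed end up. The sleeve is locked with its collar about 0.5 mm below the band edge, and the gripper is still holding it across the shut lever at about 59 N. I judged the lever fully shut from the jaw width and squeeze force, and I made no final check of the other bench items.

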